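# Stack a specimen under the magnifier and index the slide

### The arm

A 6-joint arm with a two-finger parallel gripper is mounted at the origin on the work surface. World frame = base frame: x ahead of the robot, y to its left, z up, the work surface at z = 0. Lengths are in mm, angles in rad, forces in N, time in s.
With the tool pointing down it reaches from about 400 to 925 mm from the base axis. Payload 12.5 kg.
Tool frame: the origin (TCP) lies at the very end of the fingers, on their centre line; the grasp point (between the pads) lies 19 mm behind it; x points along the fingers, y is the direction in which the jaws open and shut, and the axes are right-handed (so a half turn about x gives the same grasp; the last joint's range is limited). The gripper opens to 95 mm and grips with 3 to 60 N. Pads are 20 mm wide; open, the fingers measure 119 mm over their backs; the gripper's body (75 mm by 180 mm) begins 59 mm behind the grasp point.
Start: joints at [-1.271, 0.491, 1.559, -0, 1.092, -0.106], TCP at [246.745, -574.25, 214.661] pointing down, gripper open.
Joint ranges: [-3.1, 3.1], [-0.84, 2.19], [0.05, 2.79], [-1.13, 4.28], [0.06, 2.93], [-2.69, 2.69]. Speed limits (rad/s): [2.22, 2.22, 2.79, 3.14, 3.14, 3.14].

### API

Orientations are given as [roll, pitch, yaw] about the fixed x, y, z axes, in that order (R = Rz(yaw) Ry(pitch) Rx(roll)).
In Python, from cell import env, optics, job gives the robot as it stands.
- The arm moves only by the shell command python3 -m handwheel 'ROWS' [OPENING]. ROWS is JSON, a list of rows, each an object with "travel": the shift along the world's x, y, z in mm, a list of three; "roll": the turn about the world's z in degrees. In form: [{"travel": [dx, dy, dz], "roll": roll}, ...]. A call has 1 to 8 rows; each row is the pose to reach, as a shift and turn from the pose commanded when the call began; what a row does not reach only later rows make up. A row lasts 1/10 s, in which the tool goes at most 50 mm and 8.59 degrees, less where a joint would pass 70% of its speed; a pose out of reach is approached as far as the arm can. A call with a gripper value outside its range is refused whole. OPENING is the closure, from -1 (fully open) to 1 (shut), set as the call begins (- or left out, the last holds). The fingers move at their own pace and stop on an object; the grip force is fixed at half the most. Time passes only in rows, so rows that repeat a pose let the fingers close. It gives the time, the measured TCP pose, the force and the opening at its end, in the units of the state.
- env.state(): the state, without advancing time (a new reading comes with each control period).
- optics.read_camera(name): name is "side" or "top" or "wrist"; returns the picture (480x640x3 uint8, red, green, blue); there is no depth.
- optics.camera_params(name): a dict with "fx", "fy", "cx", "cy" (pixels), "world_from_camera" (4x4, takes a point from camera to world coordinates). Camera axes: x right, y up, looking along -z (the intrinsics and any distortion apply to the point x, -y, -z); pixel columns grow to the right and rows downward; lengths in mm; the calibration is good to about 2 mm. A picture is of the moment at which its call begins: read the wrist's pose just before it. camera_params takes no time and is no camera call; for the wrist camera it gives the pose at the moment of the call.
- job.job_done(): hands the job in, once; it reports no verdict.
The state is a dict: "t": time; "joints": joint angles; "qvel": joint speeds; "tau": joint torques, N m; "eef_pos": TCP position; "tcp_rot": TCP orientation; "ft_force": force on the tool from outside, world axes, zero at the start; "moment": the same for the moment, N m; "opening": opening from 0.0 (shut) to 1.0 (fully open).
Only numpy, scipy, OpenCV 4.12 (cv2) and the standard library are available. Lean on these libraries where they do the work, as an engineer would, in place of code of your own. Each camera call takes 0.05 s, during which the arm holds its last target.

### The job

Set up the specimen on the magnifier stand: lay the wide flat metal spacer disc centred on the stand's round stage plate and let it go, then lay the smaller, thicker specimen disc centred on top of the spacer and let it go. Then take the locking knob on the magnifier slide, pull it up to free the pin, slide the magnifier along the rail to the next hole so that the lens stands over the stack, and let the pin go down fully home in that hole. Finish while still holding the knob with the pin engaged (do not let go of it), with the stack undisturbed and the other things on the desk left where they are.

Things in the scene. Friction and masses are not known exactly. Their poses are not given: they have to be found in the camera images.
- stand: the magnifier stand, fixed to the desk: grey base plate 205 x 300 x 12 mm with a round steel stage plate and, on the side away from the robot, an aluminium rail (28 mm wide, 296 mm long, top 55 mm above the desk) along the stand's y axis, 60 mm to the +x side of its origin. The rail has three 14 mm square holes in its top, 110 mm apart, at stand y = -110, 0 and +110 mm. Origin on the desk surface; x points away from the robot, y along the rail in the sliding direction, z up
- stage_centre (a point): centre of the top face of the round stage plate, 90 mm in diameter, 22 mm above the desk; it lies 60 mm to the -x side of the stand's origin, 120 mm from the rail's centre line. Axes as the stand's
- next_hole (a point): mouth of the next (middle) rail hole, at the rail's top; the pin and the knob must come to stand over this point in the horizontal plane. Axes as the stand's
- lens (a point): centre of the underside of the magnifier's round lens mount (60 mm across, 12 mm thick), 67 mm above the desk, on an arm reaching 120 mm from the slide towards the robot; at the next hole it stands exactly over stage_centre. 17 mm stay free between it and the finished stack
- slide (a joint): position of the magnifier slide (block 44 x 50 mm, its top 82 mm above the desk, about 0.35 kg) along the rail, m, growing along the stand's +y: 0 at the start (first hole), 0.11 at the next hole, 0.22 at the last one. About 2 N of sliding friction. While the pin sits in a hole the slide has about 2 mm of play either way and cannot be moved on
- plunger (a joint): lift of the spring plunger, m, straight up: 0 = pin fully home in a hole, 0.016 = pulled all the way up (end stop). The pin (10 mm thick, round end) reaches 12 mm into a hole and is clear above 0.012; between holes a released pin rides on the rail at 0.012 and drops in by itself over a hole. The spring pushes it down with 3 N when home, 6 N when fully up
- pull_knob: the locking knob of the plunger: upright black cylinder 27 mm in diameter, 28 mm high, on top of the slide, moving with it and with the plunger. Origin at the centre of its underside, 96 mm above the desk when the pin is home (14 mm above the slide's top; beneath the knob is only an 18 mm thick barrel, up to 92 mm above the desk), z up
- spacer: plain aluminium disc, 60 mm in diameter, 12 mm thick, about 0.09 kg, flat on the desk to the robot's right. Origin at the centre of its underside, z up
- specimen: smaller and thicker black resin disc with a bit of polished metal set in its top, 44 mm in diameter, 16 mm thick, about 0.04 kg, flat on the desk to the robot's right; which of the two discs is nearer the robot varies. Origin at the centre of its underside, z up
- eraser: black rubber eraser block, 20 x 50 x 12 mm, lying between the starting areas of the two discs; bystander, leave alone; origin at the centre of its underside
- tape: cardboard-coloured roll of tape lying flat, 84 mm across, 22 mm high, with a 60 mm bore; bystander, leave alone; origin at the centre of its underside
- jar: small lidded amber glass jar, 52 mm across, 75 mm tall; bystander, leave alone; origin at the centre of its underside
- driver: screwdriver lying on the desk to the robot's right, beyond the discs; bystander, leave alone; origin under its middle
- mug: white mug, 80 mm across, 95 mm tall; bystander, leave alone; origin at the centre of its underside
- stapler: black desk stapler, 130 x 34 x 43 mm; bystander, leave alone; origin at the centre of its underside
There are look-alikes about, which are no part of the job. What is shaped like the spacer but orange is not meant. Of the things shaped like the specimen, the black one is meant.

How it is judged (in metres and radians):
On the way, in this order (a step that is already met when the one before it is completed fails the run):
1. the spacer lies flat and centred on the stage plate, let go (horizontal distance between spacer and stage_centre below 0.008 m and z of spacer in the frame of stage_centre between -0.003 and 0.003 m and angle between spacer's own z axis and vertical below 0.06 rad and contact force between the fingers and spacer below 0.2 N and linear speed of spacer below 0.02 m/s), for 0.2 s.
2. the specimen lies flat and centred on the spacer, let go, with the spacer still in place (horizontal distance between spacer and stage_centre below 0.008 m and z of spacer in the frame of stage_centre between -0.003 and 0.003 m and angle between each of spacer, specimen's own z axis and vertical below 0.06 rad and horizontal distance between specimen and spacer below 0.008 m and z of specimen in the frame of stage_centre between 0.009 and 0.015 m and contact force between the fingers and specimen below 0.2 N and contact force between the fingers and spacer below 0.2 N and linear speed of specimen below 0.02 m/s), for 0.2 s.
3. the knob is pulled up by the fingers so that the pin is clear of the first hole (value of joint plunger above 0.0115 m and value of joint slide below 0.02 m and contact force between the fingers and pull_knob above 1 N), for 0.1 s.
4. the slide stands at the next hole with the pin fully home in it (value of joint slide between 0.105 and 0.115 m and value of joint plunger below 0.003 m), for 0.2 s.
At the end, for the whole second after the job is handed in: Fingers hold the knob (over 2 N); pin home (plunger under 3 mm) in the next hole (slide 110 mm within 5 mm); spacer flat on the stage within 8 mm of its centre, specimen flat on the spacer within 8 mm of its centre, both let go and at rest (all of step 2 and all of step 4 and contact force between the fingers and pull_knob above 2 N and linear speed of spacer below 0.02 m/s and velocity of joint slide below 0.02 m/s); the arm keeps its last pose, push and grip.
It fails at once if a bystander on the desk is moved by more than 30 mm (distance of any of eraser, tape, jar, driver, mug, stapler from where it was at the start of the episode above 0.03 m).
It also fails if it takes over 67 s, if anything falls off the work surface, if the arm or the gripper's body presses on something with over 40 N, if the wrist force passes 120 N, or if a joint passes its speed limit or range.

## Working session

There is one attempt and no reset: what is moved stays moved. The work goes in short steps, Python scripts to look and compute and a shell command to move; the robot and the scene stay as the last step left them, time stands still between calls to the robot, and variables do not carry over. Pictures are saved under pics/ and viewed, and the job is handed in when it is done.

```bash
ls; mkdir -p pics
python3 - <<'E'
from cell import env, optics, job
import cv2
print(env.state())
for n in ["side","top","wrist"]:
    im=optics.read_camera(n); cv2.imwrite(f"pics/{n}0.png",im[:,:,::-1])
    print(n,optics.camera_params(n))
E
```

```text
pics
{'t': 0.0, 'joints': array([-1.27060067e+00,  4.91554055e-01,  1.55947829e+00, -2.92112267e-05,
        1.09169548e+00, -1.05574408e-01]), 'qvel': array([-0.00066283, -0.00184725, -0.00151794,  0.00184734,  0.00090244,
       -0.0013589 ]), 'tau': array([-7.26807934e-05, -6.12655377e+01, -2.58184183e+01,  6.92925928e-02,
        4.82358690e-02, -1.22889710e-04]), 'eef_pos': array([ 246.65635268, -573.98886326,  214.05523971]), 'tcp_rot': array([-1.65355242,  1.56966087,  1.89382378]), 'ft_force': array([ 0.0766932 , -0.7190029 ,  0.44509234]), 'moment': array([ 0.00719407, -0.02262416, -0.02448519]), 'opening': 1.00261829125249}
side {'fx': 599.7964293538091, 'fy': 599.7964293538091, 'cx': 321.6378740419897, 'cy': 230.89295692856825, 'world_from_camera': array([[ 6.95979993e-01,  5.43539970e-01, -4.69229316e-01,
        -2.80324266e+02],
       [-7.18040440e-01,  5.31776172e-01, -4.49034552e-01,
        -7.80723888e+02],
       [ 5.45674182e-03,  6.49444689e-01,  7.60389256e-01,
         1.41017425e+03],
       [ 0.00000000e+00,  0.00000000e+00,  0.00000000e+00,
         1.00000
[... 251 characters left out ...]
.25818979e-03, -1.63208539e-02,
        -1.90953754e+01],
       [-1.57819682e-02,  8.99545653e-02,  9.95820820e-01,
         1.38892073e+03],
       [ 0.00000000e+00,  0.00000000e+00,  0.00000000e+00,
         1.00000000e+00]])}
wrist {'fx': 392.2790657508436, 'fy': 392.2790657508436, 'cx': 323.4583326503806, 'cy': 240.78695322224533, 'world_from_camera': array([[ 3.95217653e-01,  8.83552022e-01,  2.51274413e-01,
         3.16674708e+02],
       [-9.18586067e-01,  3.80627416e-01,  1.06406798e-01,
        -5.42951840e+02],
       [-1.62598909e-03, -2.72871020e-01,  9.62049252e-01,
         3.84314052e+02],
       [ 0.00000000e+00,  0.00000000e+00,  0.00000000e+00,
         1.00000000e+00]])}
```

View pics/top0.png

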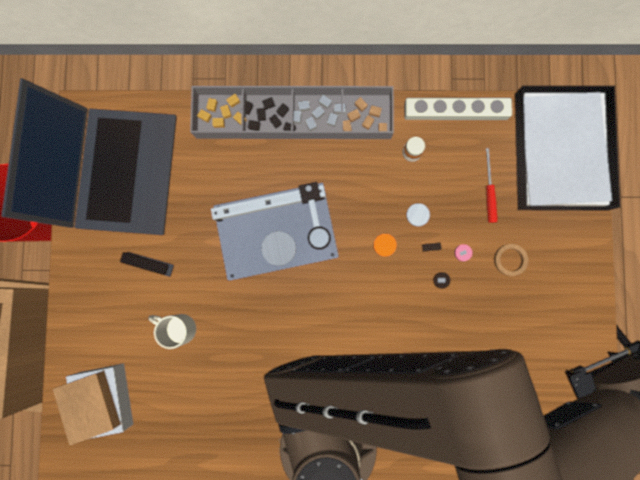

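View pics/side0.png

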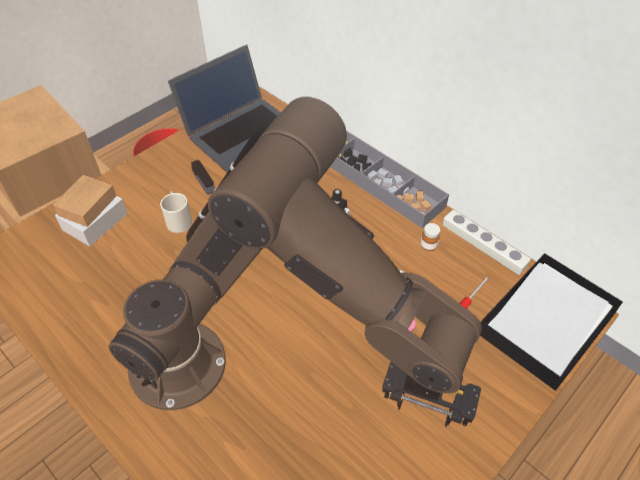

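View pics/wrist0.png

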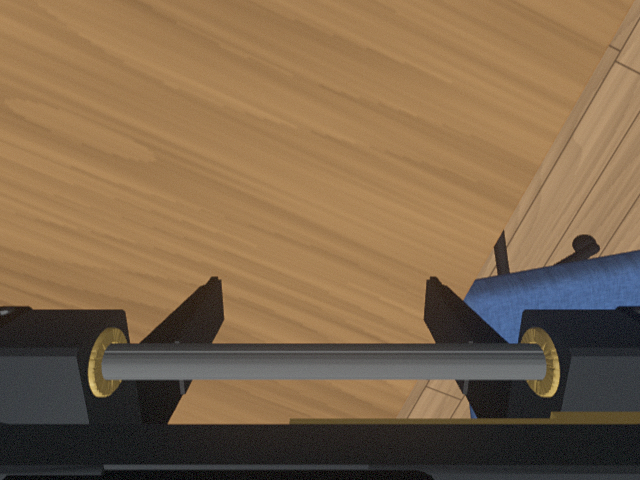

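Top view: spacer candidates are the silver disc (418,214) and the orange disc (385,245). The silver one fits because orange is excluded. Specimen candidates are the black disc (442,280) and the pink disc (463,252), and black is the one meant. The slide is at (312,193), the lens at (318,237) and the stage at (278,248). I'll confirm these in a crop and measure.

```bash
cat > h.py <<'E'
import numpy as np, cv2
from cell import env, optics
def ray(name,uv,z,P=None):
    P=P or optics.camera_params(name); M=P["world_from_camera"]
    d=M[:3,:3]@np.array([(uv[0]-P["cx"])/P["fx"],-(uv[1]-P["cy"])/P["fy"],-1.])
    o=M[:3,3]; return o+d*(z-o[2])/d[2]
def proj(name,p,P=None):
    P=P or optics.camera_params(name); M=P["world_from_camera"]
    c=M[:3,:3].T@(np.array(p,float)-M[:3,3])
    return np.array([P["cx"]+P["fx"]*c[0]/-c[2],P["cy"]-P["fy"]*c[1]/-c[2]])
def blobs(mask,amin=50):
    cs,_=cv2.findContours(mask.astype(np.uint8),cv2.RETR_EXTERNAL,cv2.CHAIN_APPROX_NONE)
    return [c for c in cs if cv2.contourArea(c)>amin]
E
python3 - <<'E'
import cv2,numpy as np
from h import *
im=cv2.imread("pics/top0.png"); 
cv2.imwrite("pics/crop_a.png",cv2.resize(im[190:300,370:500],None,fx=6,fy=5.4,interpolation=cv2.INTER_CUBIC))
cv2.imwrite("pics/crop_b.png",cv2.resize(im[170:290,200:345],None,fx=5,fy=5,interpolation=cv2.INTER_CUBIC))
hsv=cv2.cvtColor(im,cv2.COLOR_BGR2HSV)
sil=(hsv[...,1]<60)&(hsv[...,2]>130)
blk=(hsv[...,2]<70)
for nm,m,z in(("sil",sil,12),("blk",blk,16)):
    m=m.copy(); m[:,:205]=0;m[:140]=0;m[300:]=0;m[:,505:]=0
    for c in blobs(m,30):
        (u,v),r=cv2.minEnclosingCircle(c); e=cv2.moments(c); 
        u2,v2=e['m10']/e['m00'],e['m01']/e['m00']
        print(nm,cv2.contourArea(c),(u,v),r,(u2,v2),ray("top",(u2,v2),z).round(1))
E
```

```text
sil 402.5 (417.7508850097656, 214.3458709716797) 11.827820777893066 (417.78716356107657, 214.2438923395445) [ 604.9 -234.8   12. ]
sil 8085.5 (274.5, 231.5) 67.70903778076172 (273.2511697895409, 233.14115804011294) [552.6 147.8  12. ]
sil 54.5 (322.0, 190.0) 7.615873336791992 (321.6880733944954, 189.81345565749234) [669.4  20.3  12. ]
sil 49.5 (488.5, 165.5) 17.564268112182617 (488.28956228956224, 165.34006734006732) [ 737.1 -423.4   12. ]
sil 214.5 (415.06024169921875, 145.7168731689453) 9.343583106994629 (414.99222999222997, 146.57187257187255) [ 787.7 -229.    12. ]
blk 151.0 (441.1785583496094, 280.0) 7.452084064483643 (441.15562913907286, 279.73620309050773) [ 432.4 -293.5   16. ]
blk 63.0 (431.0, 246.5) 8.381627082824707 (431.031746031746, 246.56349206349208) [ 519.  -268.1   16. ]
blk 192.5 (310.8670959472656, 192.24366760253906) 12.533133506774902 (309.8008658008658, 193.13419913419912) [659.6  51.7  16. ]
```

View pics/crop_a.png

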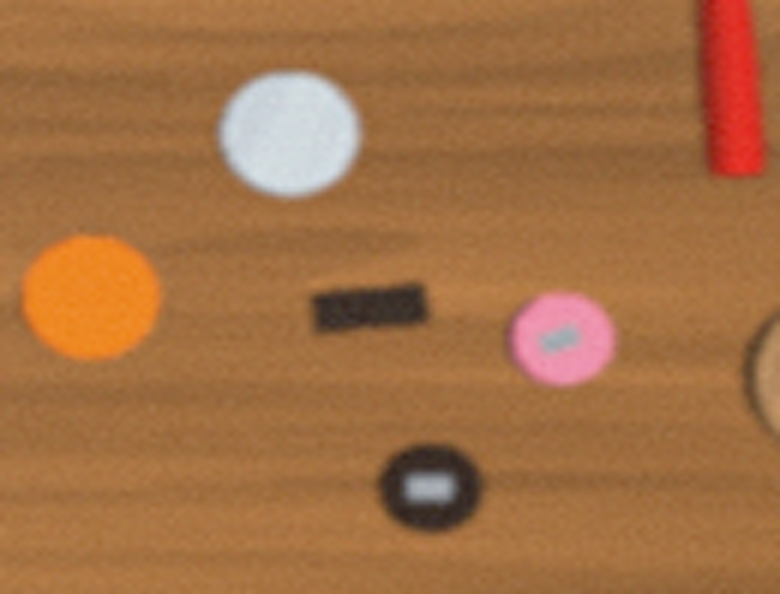

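View pics/crop_b.png

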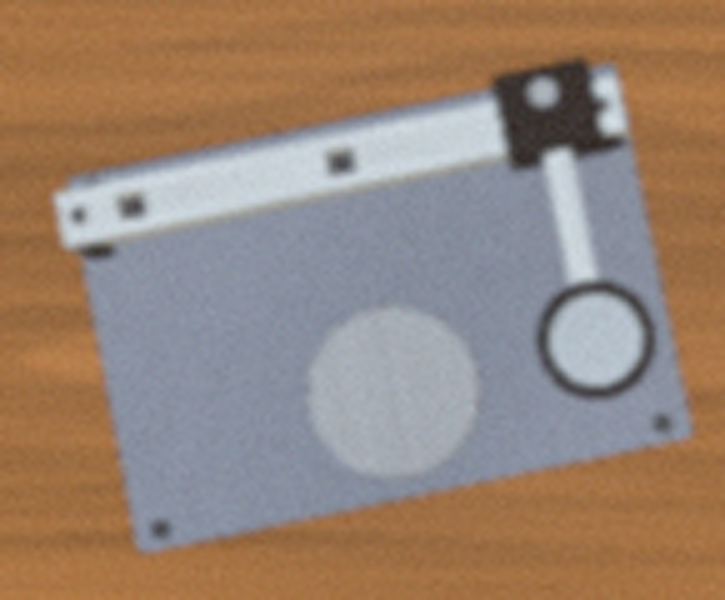

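Crop confirms: the silver disc and the black disc with the metal inlay are the targets. Next, the stand pose and the other positions.

Run:
```python
from h import *
def c2i(c): return ((c[0]+.5)/5-.5+200,(c[1]+.5)/5-.5+170)
h2=ray("top",c2i((341,161)),55);h3=ray("top",c2i((131,206)),55)
st=ray("top",c2i((393,392)),22); ln=ray("top",c2i((596,338)),79); kn=ray("top",c2i((542,92)),124)
print("h2",h2,"h3",h3,"d",np.linalg.norm(h3-h2)); y=(h3-h2)/np.linalg.norm(h3-h2)
print("yaw of y",np.degrees(np.arctan2(y[1],y[0])))
x=np.array([y[1],-y[0],0]); print("h1",h2-110*y,"stage from holes",h2-120*x,"stage",st,"lens",ln,"lens from stage",st-110*y,"knob",kn)
for n,uv,z in(("spacer",(417.8,214.3),12),("spec",(441.2,280),16),("orange",(384.9,245),12),("pink",(463.3,252.5),16),("tape",(511,260),22)): print(n,ray("top",uv,z))
# stage by mask
```

```text
h2 [629.73009478 158.02076623  55.        ] h3 [605.79790394 266.28606248  55.        ] d 110.87887142794123
yaw of y 102.46486331053002
h1 [653.47258925  50.61362515  55.        ] stage from holes [512.55866814 132.11986317  55.        ] stage [512.53838529 132.96409245  22.        ] lens [536.50197024  24.6816398   79.        ] lens from stage [536.28087977  25.55695136  22.        ] knob [653.48854686  50.66911335 124.        ]
spacer [ 604.72637175 -234.8618485    12.        ]
spec [ 431.68192678 -293.61347822   16.        ]
orange [ 522.72713794 -147.61800139   12.        ]
pink [ 503.86535466 -352.23457693   16.        ]
tape [ 484.67576794 -474.03759362   22.        ]
```

```bash
python3 -m handwheel '[{"travel":[358,339,-60],"roll":-10.8},{"travel":[358,339,-60],"roll":-10.8},{"travel":[358,339,-60],"roll":-10.8},{"travel":[358,339,-60],"roll":-10.8},{"travel":[358,339,-60],"roll":-10.8},{"travel":[358,339,-60],"roll":-10.8},{"travel":[358,339,-60],"roll":-10.8},{"travel":[358,339,-60],"roll":-10.8}]' -1
```

```text
t: 0.95
eef_pos: [535.6, -300.2, 166.1]
tcp_rot: [-0.28, 1.571, 3.078]
ft_force: [0.0, 0.2, -0.6]
opening: 1.0
```

```bash
python3 -m handwheel '[{"travel":[35,33,-8],"roll":0},{"travel":[69,66,-16],"roll":0},{"travel":[69,66,-16],"roll":0},{"travel":[69,66,-16],"roll":0}]'
python3 - <<'E'
from h import *
s=env.state();print(s["eef_pos"],s["tcp_rot"]); P=optics.camera_params("wrist"); im=optics.read_camera("wrist"); cv2.imwrite("pics/w1.png",im[:,:,::-1])
print(P["world_from_camera"])
hsv=cv2.cvtColor(im,cv2.COLOR_RGB2HSV)
m=(hsv[...,1]<50)&(hsv[...,2]>130); m[330:]=0
for c in blobs(m,500):
    (u,v),r=cv2.minEnclosingCircle(c); e=cv2.fitEllipse(c); print(cv2.contourArea(c),u,v,r,e,ray("wrist",e[0],12,P))
print("tcp px",proj("wrist",s["eef_pos"],P))
E
```

```text
t: 1.35
eef_pos: [603.6, -234.9, 149.8]
tcp_rot: [-0.478, 1.57, 2.883]
ft_force: [-0.3, -0.6, 0.6]
opening: 1.001
[ 603.62573263 -234.87040283  149.7655321 ] [-0.4784235   1.56959693  2.8826071 ]
[[ 2.18176767e-01  9.38463317e-01  2.67741481e-01  6.78182768e+02]
 [-9.75908379e-01  2.10175241e-01  5.85594051e-02 -2.17300357e+02]
 [-1.31677670e-03 -2.74067456e-01  9.61709569e-01  3.19800016e+02]
 [ 0.00000000e+00  0.00000000e+00  0.00000000e+00  1.00000000e+00]]
4124.5 324.09857177734375 225.04132080078125 37.11326599121094 ((324.1617736816406, 225.1670379638672), (71.69621276855469, 73.29215240478516), 86.3901138305664) [ 605.40186843 -233.73764186   12.        ]
917.0 611.5 112.5 74.0304946899414 ((626.4659423828125, 66.51739501953125), (7.02955436706543, 334.5579528808594), 19.31424903869629) [ 768.35198228 -421.37123036   12.        ]
7287.5 27.0 169.0 132.77435302734375 ((22.662410736083984, 251.94471740722656), (44.517127990722656, 351.5562744140625), 174.24282836914062) [529.03805958   3.56907783  12.        ]
622.5 358.0 1.0 37.01361083984375 ((364.9475402832031, -58.912452697753906), (99.52189636230469, 174.21148681640625), 9.40152359008789) [ 802.30706312 -217.61649606   12.        ]
tcp px [325.80552625 298.31857631]
```

View pics/w1.png

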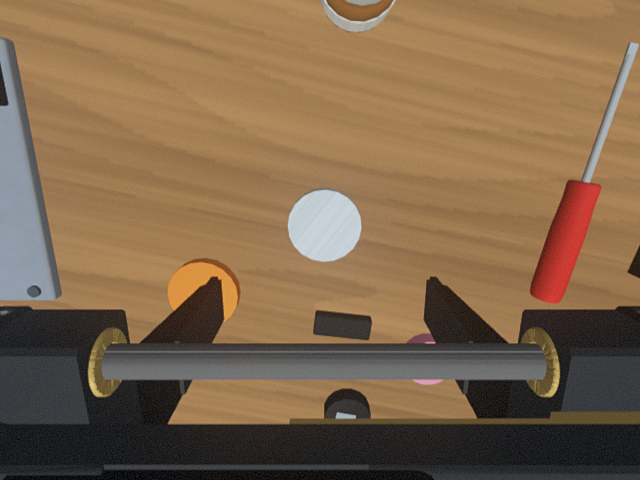

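The wrist view shows the silver disc at (324,225), about 2 mm from below the TCP, and it agrees with the top view. Descend and grip.

```bash
python3 -m handwheel '[{"travel":[1,0.5,-45],"roll":0},{"travel":[1,0.5,-90],"roll":0},{"travel":[1,0.5,-125],"roll":0},{"travel":[1,0.5,-140],"roll":0},{"travel":[1,0.5,-145],"roll":0},{"travel":[1,0.5,-145],"roll":0}]'; python3 -m handwheel '[{"travel":[0,0,0],"roll":0},{"travel":[0,0,0],"roll":0},{"travel":[0,0,0],"roll":0},{"travel":[0,0,0],"roll":0},{"travel":[0,0,0],"roll":0},{"travel":[0,0,0],"roll":0}]' 1
```

```text
t: 2.0
eef_pos: [604.5, -236.2, 6.2]
tcp_rot: [2.324, 1.57, -0.601]
ft_force: [0.3, -0.6, 0.2]
opening: 1.002
t: 2.6
eef_pos: [604.5, -235.3, 5.7]
tcp_rot: [2.269, 1.57, -0.655]
ft_force: [-0.4, 0.9, 3.8]
opening: 0.621
```

```bash
python3 -m handwheel '[{"travel":[0,0,20],"roll":0},{"travel":[0,0,60],"roll":0},{"travel":[0,0,110],"roll":0},{"travel":[-10,40,130],"roll":0},{"travel":[-22,88,140],"roll":0},{"travel":[-34,136,140],"roll":0},{"travel":[-46,184,140],"roll":0},{"travel":[-58,232,140],"roll":0}]'; python3 -m handwheel '[{"travel":[-11,45,0],"roll":0},{"travel":[-22,90,0],"roll":0},{"travel":[-33,135,0],"roll":0},{"travel":[-33,135,0],"roll":0},{"travel":[-33,135,0],"roll":0},{"travel":[-33,135,0],"roll":0}]';  python3 - <<'E'
from h import *
s=env.state();print(s["eef_pos"],s["tcp_rot"],s["ft_force"],s["opening"]); P=optics.camera_params("wrist"); im=optics.read_camera("wrist"); cv2.imwrite("pics/w2.png",im[:,:,::-1])
print("tcp px",proj("wrist",s["eef_pos"],P))
print(P["world_from_camera"])
E
```

```text
t: 3.4
eef_pos: [545.6, -1.6, 145.5]
tcp_rot: [2.312, 1.571, -0.613]
ft_force: [1.0, 1.2, -1.0]
opening: 0.62
t: 4.0
eef_pos: [513.6, 131.0, 145.4]
tcp_rot: [1.169, 1.571, -1.756]
ft_force: [0.2, 0.4, -1.0]
opening: 0.621
[513.64392612 130.99495435 145.37557582] [ 1.16868899  1.57052959 -1.75601961] [ 0.18108769  0.41340523 -0.99875865] 0.6213105334475557
tcp px [325.80191017 298.33586396]
[[ 2.15647500e-01  9.39296875e-01  2.66866139e-01  5.88069034e+02]
 [-9.76471117e-01  2.07594640e-01  5.83834245e-02  1.48462460e+02]
 [-5.60611740e-04 -2.73177316e-01  9.61963533e-01  3.15469338e+02]
 [ 0.00000000e+00  0.00000000e+00  0.00000000e+00  1.00000000e+00]]
```

View pics/w2.png

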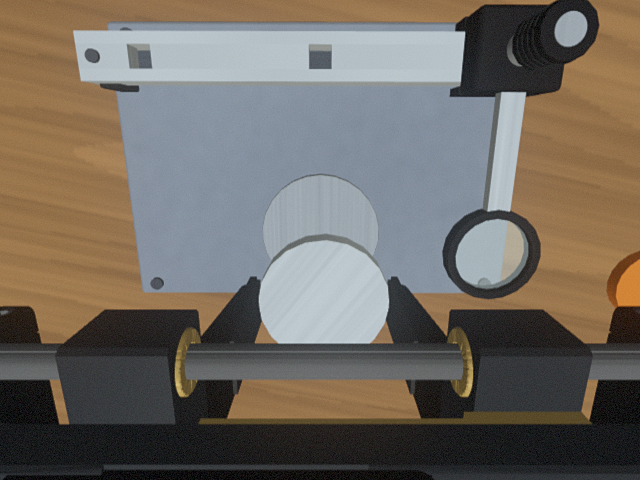

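Run:
```python
from h import *
im=cv2.imread("pics/w2.png"); g=cv2.cvtColor(im,cv2.COLOR_BGR2GRAY)
for u in (300,324,345): print(u,[int(x) for x in g[165:185,u]],[int(x) for x in g[228:252,u]])
for v in (225,): print([int(x) for x in g[v,255:275]],[int(x) for x in g[v,368:388]])
for v in (290,300): print([int(x) for x in g[v,250:270]],[int(x) for x in g[v,378:398]])
cv2.imwrite("pics/w2c.png",cv2.resize(im[160:360,240:400],None,fx=3.5,fy=3,interpolation=cv2.INTER_CUBIC))
```

```text
300 [144, 143, 144, 143, 140, 138, 143, 143, 139, 145, 142, 143, 121, 105, 158, 171, 171, 169, 169, 169] [169, 169, 169, 169, 171, 172, 170, 169, 171, 171, 148, 118, 107, 108, 103, 105, 147, 187, 194, 190, 189, 190, 191, 189]
324 [141, 143, 140, 141, 142, 139, 144, 142, 133, 104, 129, 164, 170, 169, 167, 171, 168, 169, 166, 167] [170, 170, 167, 169, 169, 150, 121, 110, 111, 109, 109, 114, 156, 187, 192, 192, 189, 190, 188, 190, 191, 194, 189, 193]
345 [138, 141, 140, 140, 140, 141, 143, 139, 141, 138, 142, 138, 137, 140, 113, 117, 157, 169, 167, 166] [167, 165, 169, 165, 171, 161, 168, 167, 167, 141, 114, 118, 122, 118, 119, 146, 189, 199, 200, 194, 197, 196, 196, 199]
[142, 142, 145, 145, 143, 141, 144, 142, 154, 166, 167, 172, 166, 166, 170, 167, 163, 170, 167, 170] [160, 164, 164, 169, 170, 170, 166, 167, 168, 168, 129, 139, 143, 137, 141, 140, 141, 142, 143, 141]
[50, 55, 52, 51, 54, 50, 55, 55, 51, 89, 193, 200, 196, 193, 196, 192, 191, 192, 191, 192] [195, 193, 193, 192, 193, 193, 195, 195, 197, 202, 89, 48, 54, 54, 58, 54, 58, 56, 53, 50]
[48, 49, 58, 56, 54, 56, 50, 46, 93, 203, 193, 191, 191, 192, 192, 193, 192, 193, 190, 192] [195, 196, 194, 193, 194, 196, 195, 195, 195, 198, 204, 85, 46, 54, 52, 53, 57, 55, 49, 55]
```

View pics/w2c.png

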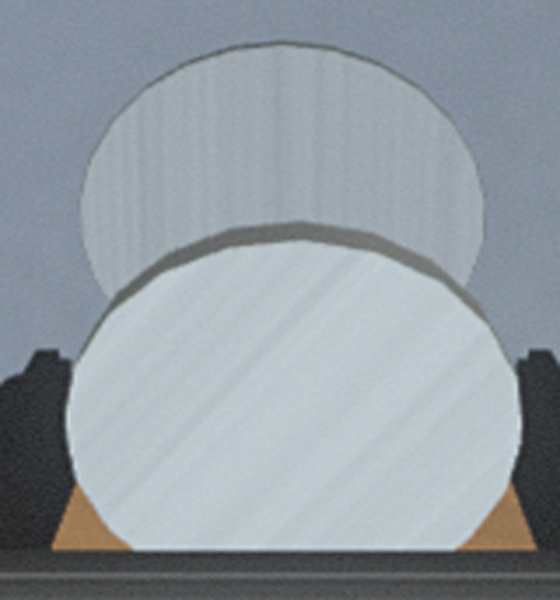

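```bash
cat >> h.py <<'E'
from scipy.optimize import least_squares
def circ(pts,R):
    pts=np.array(pts); f=lambda c: np.hypot(pts[:,0]-c[0],pts[:,1]-c[1])-R
    r=least_squares(f,pts[:,:2].mean(0),loss="soft_l1"); return r.x, np.abs(r.fun).mean()
E
python3 - <<'E'
from h import *
P=optics.camera_params("wrist")
im=cv2.imread("pics/w2.png"); g=cv2.cvtColor(im,cv2.COLOR_BGR2GRAY)
m=np.zeros(g.shape,np.uint8); m[180:340,245:400]=(g[180:340,245:400]>181); m=cv2.morphologyEx(m,cv2.MORPH_CLOSE,np.ones((7,7)))
c=max(blobs(m),key=cv2.contourArea)[:,0]; c=c[(c[:,1]<325)]
for z in(150.5,151.7,153): print("disc",z,circ([ray("wrist",p,z,P) for p in c],30))
ms=np.zeros(g.shape,np.uint8); ms[160:270,245:400]=((g>155)&(g<180))[160:270,245:400]; ms=cv2.morphologyEx(cv2.morphologyEx(ms,cv2.MORPH_CLOSE,np.ones((5,5))),cv2.MORPH_OPEN,np.ones((5,5)))
c=max(blobs(ms),key=cv2.contourArea)[:,0]; c=c[(c[:,1]<232)]
print("stage",circ([ray("wrist",p,22,P) for p in c],45), c.min(0),c.max(0))
# holes
d=(g<130).astype(np.uint8); d[:44]=0; d[68:]=0
for x in blobs(d,100):
    b=cv2.boundingRect(x); print(b)
for u0,u1 in((128,151),(309,331)):
    print(ray("wrist",((u0+u1)/2,56),55,P))
E
```

```text
disc 150.5 (array([512.8928763 , 131.61275059]), np.float64(0.34055875805207475))
disc 151.7 (array([513.18292774, 131.67515771]), np.float64(0.43525881256212634))
disc 153 (array([513.49512853, 131.74251417]), np.float64(0.539499879383476))
stage (array([510.9040376 , 133.82821917]), np.float64(0.38363928380554263)) [263 176] [377 231]
(309, 49, 23, 19)
(85, 49, 15, 14)
(127, 45, 25, 23)
(462, 44, 178, 24)
(0, 44, 78, 24)
[606.05046137 266.86531458  55.        ]
[629.65699739 159.51891667  55.        ]
```

```bash
python3 -m handwheel '[{"travel":[-1.5,1.5,-40],"roll":0},{"travel":[-1.5,1.5,-80],"roll":0},{"travel":[-1.5,1.5,-105],"roll":0},{"travel":[-1.5,1.5,-113],"roll":0},{"travel":[-1.5,1.5,-117],"roll":0},{"travel":[-1.5,1.5,-117],"roll":0},{"travel":[-1.5,1.5,-117],"roll":0}]'
```

```text
t: 4.75
eef_pos: [512.7, 133.0, 29.6]
tcp_rot: [3.004, 1.569, 0.079]
ft_force: [0.2, -0.0, -1.9]
opening: 0.621
```

```bash
python3 -m handwheel '[{"travel":[0,0,-0.7],"roll":0},{"travel":[0,0,-1.3],"roll":0},{"travel":[0,0,-1.3],"roll":0},{"travel":[0,0,-1.3],"roll":0}]'
```

```text
t: 5.15
eef_pos: [512.2, 133.2, 27.7]
tcp_rot: [2.94, 1.57, 0.016]
ft_force: [-0.3, 0.2, 6.3]
opening: 0.62
```

```bash
python3 -m handwheel '[{"travel":[0,0,0],"roll":0},{"travel":[0,0,0],"roll":0},{"travel":[0,0,0],"roll":0},{"travel":[0,0,0],"roll":0},{"travel":[0,0,0],"roll":0},{"travel":[0,0,0],"roll":0}]' -1; python3 -m handwheel '[{"travel":[0,0,20],"roll":0},{"travel":[0,0,60],"roll":0},{"travel":[0,0,100],"roll":0},{"travel":[-20,0,120],"roll":0},{"travel":[-40,0,120],"roll":0},{"travel":[-40,0,120],"roll":0},{"travel":[-40,0,120],"roll":0}]';  python3 - <<'E'
from h import *
s=env.state();print(s["eef_pos"],s["ft_force"],s["opening"]); P=optics.camera_params("wrist"); im=optics.read_camera("wrist"); cv2.imwrite("pics/w3.png",im[:,:,::-1])
import pickle; pickle.dump(P,open("w3.pkl","wb"))
E
```

```text
t: 5.75
eef_pos: [512.0, 133.2, 27.1]
tcp_rot: [1.387, 1.571, -1.537]
ft_force: [-0.0, 0.0, -0.2]
opening: 0.99
t: 6.45
eef_pos: [472.2, 133.2, 147.3]
tcp_rot: [2.894, 1.57, -0.03]
ft_force: [-0.0, 0.6, 0.2]
opening: 0.999
[472.23577207 133.22077499 147.30329843] [-0.02027791  0.61802927  0.15146485] 0.9990419852119179
```

View pics/w3.png

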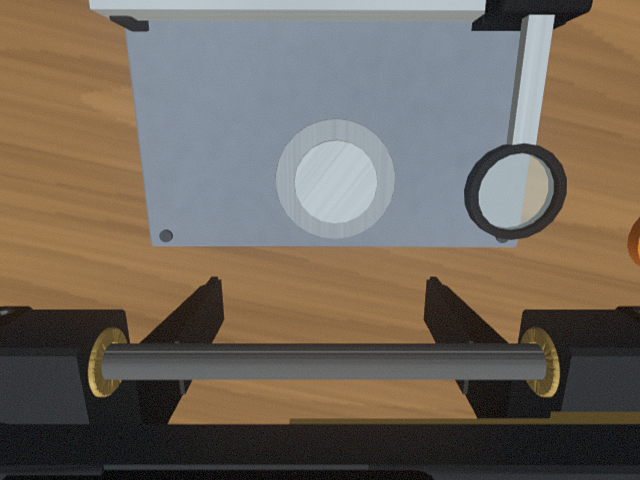

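Run:
```python
from h import *
import pickle; P=pickle.load(open("w3.pkl","rb"))
g=cv2.cvtColor(cv2.imread("pics/w3.png"),cv2.COLOR_BGR2GRAY)
def seg(th):
    m=np.zeros(g.shape,np.uint8); m[110:245,265:405]=(g[110:245,265:405]>th); m=cv2.morphologyEx(m,cv2.MORPH_OPEN,np.ones((3,3)))
    m=cv2.morphologyEx(m,cv2.MORPH_CLOSE,np.ones((9,9)))
    return max(blobs(m),key=cv2.contourArea)[:,0]
c=seg(183); print(cv2.minEnclosingCircle(c)); d,e=circ([ray("wrist",p,34,P) for p in c],30); print("spacer",d,e)
c=seg(156); print(cv2.minEnclosingCircle(c)); s,e=circ([ray("wrist",p,22,P) for p in c],45); print("stage",s,e, "off",d-s)
```

```text
((335.7372131347656, 181.7864990234375), 41.2325553894043)
spacer [512.30953207 134.40666155] 1.0465146861073817
((334.70794677734375, 178.38412475585938), 59.536109924316406)
stage [512.1097339 134.5123241] 1.083317738563158 off [ 0.19979817 -0.10566254]
```

The spacer sits within about 0.3 mm of the stage centre: disc (336,182), stage (335,178), differing only by height. Now the specimen.

```bash
python3 -m handwheel '[{"travel":[-5,-50,0],"roll":0},{"travel":[-10,-99,0],"roll":0},{"travel":[-14,-148,0],"roll":0},{"travel":[-19,-197,0],"roll":0},{"travel":[-23,-246,0],"roll":0},{"travel":[-28,-295,0],"roll":0},{"travel":[-33,-344,0],"roll":0},{"travel":[-37,-393,0],"roll":0}]';  python3 -m handwheel '[{"travel":[-3,-34,0],"roll":0},{"travel":[-3,-34,0],"roll":0},{"travel":[-3,-34,0],"roll":0},{"travel":[-3,-34,0],"roll":0}]';python3 - <<'E'
from h import *
s=env.state();print(s["eef_pos"],s["ft_force"],s["opening"]); P=optics.camera_params("wrist"); im=optics.read_camera("wrist"); cv2.imwrite("pics/w4.png",im[:,:,::-1])
import pickle; pickle.dump(P,open("w4.pkl","wb"))
g=cv2.cvtColor(im,cv2.COLOR_RGB2GRAY)
for z,uv in((16,proj("wrist",(432,-293.6,16),P)),): print(uv)
E
```

```text
t: 7.3
eef_pos: [434.8, -262.5, 146.6]
tcp_rot: [-0.721, 1.57, 2.637]
ft_force: [0.8, 0.2, -0.3]
opening: 1.001
t: 7.7
eef_pos: [432.0, -293.2, 146.7]
tcp_rot: [-0.96, 1.57, 2.399]
ft_force: [-0.0, 0.9, -0.0]
opening: 1.002
[ 432.03039204 -293.16383122  146.69409866] [-0.01417196  0.85312776 -0.02564341] 1.0024862384876143
[325.63971929 229.91798049]
```

View pics/w4.png

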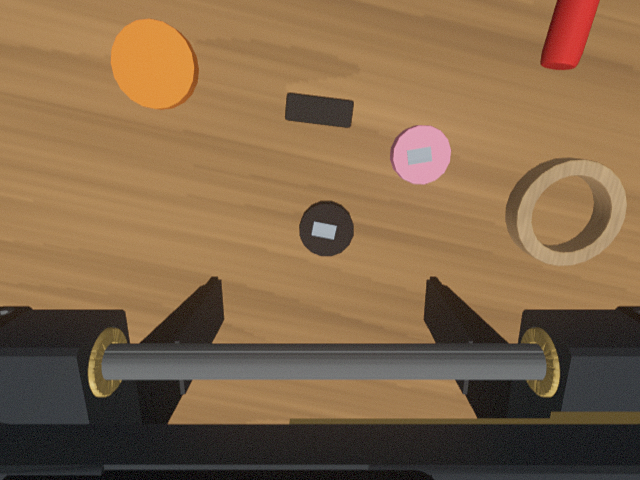

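The black disc is at (326,228), where predicted. The pink one is at (421,155) and the eraser at (319,110), both clear of the fingers.

```bash
python3 -m handwheel '[{"travel":[1,-0.5,-45],"roll":0},{"travel":[1,-0.5,-90],"roll":0},{"travel":[1,-0.5,-125],"roll":0},{"travel":[1,-0.5,-137],"roll":0},{"travel":[1,-0.5,-141],"roll":0},{"travel":[1,-0.5,-141],"roll":0}]'; python3 -m handwheel '[{"travel":[0,0,0],"roll":0},{"travel":[0,0,0],"roll":0},{"travel":[0,0,0],"roll":0},{"travel":[0,0,0],"roll":0},{"travel":[0,0,0],"roll":0},{"travel":[0,0,0],"roll":0},{"travel":[0,0,0],"roll":0}]' 1
```

```text
t: 8.35
eef_pos: [433.5, -294.2, 6.9]
tcp_rot: [2.109, 1.57, -0.814]
ft_force: [-0.5, -0.1, 0.5]
opening: 1.0
t: 9.05
eef_pos: [432.9, -294.3, 6.1]
tcp_rot: [1.177, 1.571, -1.747]
ft_force: [-0.3, 0.4, -0.5]
opening: 0.464
```

```bash
python3 -m handwheel '[{"travel":[0,0,20],"roll":0},{"travel":[0,0,60],"roll":0},{"travel":[0,0,105],"roll":0},{"travel":[7,40,130],"roll":0},{"travel":[16,88,140],"roll":0},{"travel":[25,136,140],"roll":0},{"travel":[34,184,140],"roll":0},{"travel":[43,232,140],"roll":0}]'; python3 -m handwheel '[{"travel":[9,48,0],"roll":0},{"travel":[18,96,0],"roll":0},{"travel":[27,144,0],"roll":0},{"travel":[36,195.5,0],"roll":0},{"travel":[36,195.5,0],"roll":0},{"travel":[36,195.5,0],"roll":0},{"travel":[36,195.5,0],"roll":0}]';  python3 - <<'E'
from h import *
s=env.state();print(s["eef_pos"],s["tcp_rot"],s["ft_force"],s["opening"]); P=optics.camera_params("wrist"); im=optics.read_camera("wrist"); cv2.imwrite("pics/w5.png",im[:,:,::-1])
import pickle; pickle.dump(P,open("w5.pkl","wb"))
E
```

```text
t: 9.85
eef_pos: [475.9, -60.5, 146.4]
tcp_rot: [2.475, 1.57, -0.45]
ft_force: [1.2, 0.3, 0.0]
opening: 0.454
t: 10.55
eef_pos: [511.6, 132.4, 146.0]
tcp_rot: [0.257, 1.57, -2.668]
ft_force: [-0.9, 0.5, -0.6]
opening: 0.457
[511.63001486 132.39017615 145.98052168] [ 0.25665524  1.57009496 -2.66799651] [-0.89647019  0.47591392 -0.59146074] 0.4565323950348711
```

View pics/w5.png

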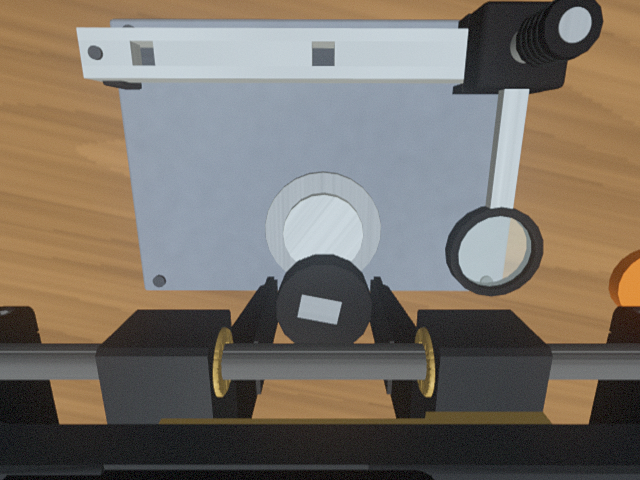

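Run:
```python
from h import *
import pickle
im4=cv2.imread("pics/w4.png");im5=cv2.imread("pics/w5.png")
def inlay(im,x0,x1,y0,y1):
    g=cv2.cvtColor(im,cv2.COLOR_BGR2GRAY); m=np.zeros(g.shape,np.uint8); m[y0:y1,x0:x1]=g[y0:y1,x0:x1]>130
    c=max(blobs(m,20),key=cv2.contourArea); e=cv2.moments(c); return e['m10']/e['m00'],e['m01']/e['m00'],cv2.minAreaRect(c)
P4=pickle.load(open("w4.pkl","rb"));P5=pickle.load(open("w5.pkl","rb"))
g=cv2.cvtColor(im4,cv2.COLOR_BGR2GRAY); m=np.zeros(g.shape,np.uint8); m[190:270,290:365]=g[190:270,290:365]<85
c=max(blobs(m),key=cv2.contourArea)[:,0]
a=inlay(im4,305,345,215,245); i4=ray("wrist",a[:2],16,P4); print(a)
low=c[c[:,1]>228]; d4,e=circ([ray("wrist",p,16,P4) for p in low],22); print("spec at pick (top-edge low half)",d4,e,"all",circ([ray("wrist",p,12,P4) for p in c],22),"inlay",i4)
b=inlay(im5,290,350,285,335); print(b); i5=ray("wrist",b[:2],156,P5); print("inlay now",i5)
print("center est now",i5[:2]-i4[:2]+d4)
```

```text
(323.5213213213213, 229.98978978978977, ((323.576904296875, 230.11538696289062), (22.74947166442871, 13.728127479553223), 11.309932708740234))
spec at pick (top-edge low half) [ 433.22066748 -293.73474566] 0.36389331560769905 all (array([ 432.08305515, -293.93217024]), np.float64(0.3851680906202804)) inlay [ 431.57935381 -291.97715077   16.        ]
(319.01120772946854, 309.1091787439613, ((319.1829833984375, 309.1905517578125), (40.60490798950195, 22.9132080078125), 10.619654655456543))
inlay now [510.26154797 135.252238   156.        ]
center est now [511.90286164 133.49464311]
```

```bash
python3 -m handwheel '[{"travel":[-0.3,0.4,-40],"roll":0},{"travel":[-0.3,0.4,-75],"roll":0},{"travel":[-0.3,0.4,-95],"roll":0},{"travel":[-0.3,0.4,-102],"roll":0},{"travel":[-0.3,0.4,-104.5],"roll":0},{"travel":[-0.3,0.4,-104.5],"roll":0},{"travel":[-0.3,0.4,-104.5],"roll":0}]'
```

```text
t: 11.3
eef_pos: [512.2, 133.4, 42.7]
tcp_rot: [3.003, 1.569, 0.078]
ft_force: [0.5, 0.3, -0.6]
opening: 0.453
```

```bash
python3 -m handwheel '[{"travel":[-0.3,0,-0.7],"roll":0},{"travel":[-0.3,0,-1.3],"roll":0},{"travel":[-0.3,0,-1.3],"roll":0},{"travel":[-0.3,0,-1.3],"roll":0}]'
```

```text
t: 11.7
eef_pos: [511.4, 133.6, 40.5]
tcp_rot: [2.647, 1.571, -0.278]
ft_force: [-0.6, 0.1, -0.6]
opening: 0.457
```

```bash
python3 -m handwheel '[{"travel":[0,0,-0.4],"roll":0},{"travel":[0,0,-0.4],"roll":0},{"travel":[0,0,-0.4],"roll":0}]';python3 -m handwheel '[{"travel":[0,0,-0.4],"roll":0},{"travel":[0,0,-0.4],"roll":0},{"travel":[0,0,-0.4],"roll":0}]'
```

```text
t: 12.0
eef_pos: [511.4, 133.6, 40.1]
tcp_rot: [2.704, 1.571, -0.22]
ft_force: [-1.5, 1.1, 4.6]
opening: 0.455
t: 12.3
eef_pos: [511.4, 133.6, 40.1]
tcp_rot: [2.918, 1.57, -0.006]
ft_force: [-2.1, -0.3, 10.1]
opening: 0.458
```

Contact reached. Release, rise and look.

```bash
python3 -m handwheel '[{"travel":[0,0,0.3],"roll":0},{"travel":[0,0,0.3],"roll":0},{"travel":[0,0,0.3],"roll":0},{"travel":[0,0,0.3],"roll":0},{"travel":[0,0,0.3],"roll":0},{"travel":[0,0,0.3],"roll":0}]' -1; python3 -m handwheel '[{"travel":[0,0,20],"roll":0},{"travel":[0,0,60],"roll":0},{"travel":[0,0,100],"roll":0},{"travel":[-20,0,110],"roll":0},{"travel":[-40,0,110],"roll":0},{"travel":[-40,0,110],"roll":0},{"travel":[-40,0,110],"roll":0}]';  python3 - <<'E'
from h import *
s=env.state();print(s["eef_pos"],s["ft_force"],s["opening"]); P=optics.camera_params("wrist"); im=optics.read_camera("wrist"); cv2.imwrite("pics/w6.png",im[:,:,::-1])
import pickle; pickle.dump(P,open("w6.pkl","wb"))
cv2.imwrite("pics/w6c.png",cv2.resize(im[100:260,240:440,::-1],None,fx=4,fy=3.7,interpolation=cv2.INTER_CUBIC))
E
```

```text
t: 12.9
eef_pos: [511.3, 133.5, 39.7]
tcp_rot: [0.455, 1.571, -2.47]
ft_force: [-0.5, -0.5, 0.0]
opening: 0.904
t: 13.6
eef_pos: [471.7, 133.6, 150.0]
tcp_rot: [2.933, 1.57, 0.009]
ft_force: [0.1, 0.5, -0.3]
opening: 1.001
[471.70111593 133.64044785 150.03464722] [ 0.11761542  0.46853956 -0.26068755] 1.0013755733541392
```

View pics/w6c.png

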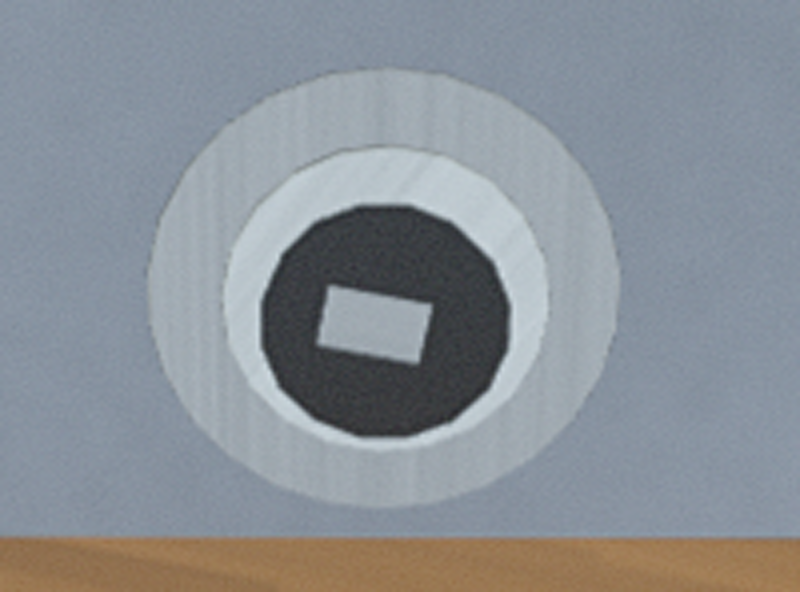

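Run:
```python
from h import *
import pickle; P=pickle.load(open("w6.pkl","rb"))
g=cv2.cvtColor(cv2.imread("pics/w6.png"),cv2.COLOR_BGR2GRAY)
def seg(f):
    m=np.zeros(g.shape,np.uint8); m[110:240,270:400]=f(g[110:240,270:400]); m=cv2.morphologyEx(m,cv2.MORPH_OPEN,np.ones((3,3)))
    return max(blobs(m),key=cv2.contourArea)[:,0]
c=seg(lambda a:a>183); d,e=circ([ray("wrist",p,34,P) for p in c],30); print("spacer",d,e)
c=seg(lambda a:a>156);  s,e=circ([ray("wrist",p,22,P) for p in c],45); print("stage",s,e, "off",d-s)
c=seg(lambda a:a<100)
for z in (46,50):
  q,e=circ([ray("wrist",p,z,P) for p in c],22); print("spec",q,e, "off spacer",q-d)
```

```text
spacer [511.43972977 134.26768807] 3.430114589483875
stage [512.11212166 134.5125394 ] 0.9645796202890804 off [-0.67239188 -0.24485133]
spec [510.05412681 134.49617594] 0.5938352231552334 off spacer [-1.38560296  0.22848787]
spec [510.57138146 134.74116935] 0.9031648512904201 off spacer [-0.86834831  0.47348129]
```

The stack is good: specimen within about 1.5 mm of the spacer, spacer within 1 mm of the stage. Now on to the knob.

```bash
python3 -m handwheel '[{"travel":[40,-18,25],"roll":0},{"travel":[82,-37,25],"roll":0},{"travel":[125,-57,25],"roll":0},{"travel":[168,-77,25],"roll":0},{"travel":[182,-83,25],"roll":0},{"travel":[182,-83,25],"roll":0},{"travel":[182,-83,25],"roll":0},{"travel":[182,-83,25],"roll":0}]';  python3 - <<'E'
from h import *
s=env.state();print(s["eef_pos"],s["ft_force"],s["opening"]); P=optics.camera_params("wrist"); im=optics.read_camera("wrist"); cv2.imwrite("pics/w7.png",im[:,:,::-1])
import pickle; pickle.dump(P,open("w7.pkl","wb"))
print(proj("wrist",(653.5,50.7,124),P),proj("wrist",(653.5,50.7,96),P))
E
```

```text
t: 14.45
eef_pos: [652.6, 51.1, 174.7]
tcp_rot: [-0.169, 1.57, -3.093]
ft_force: [-0.2, -0.5, 0.4]
opening: 1.002
[652.57480218  51.11623403 174.68155136] [-0.19522246 -0.50496967  0.42307518] 1.002173014299836
[326.44963275 261.64136239] [326.17954179 247.9113125 ]
```

View pics/w7.png

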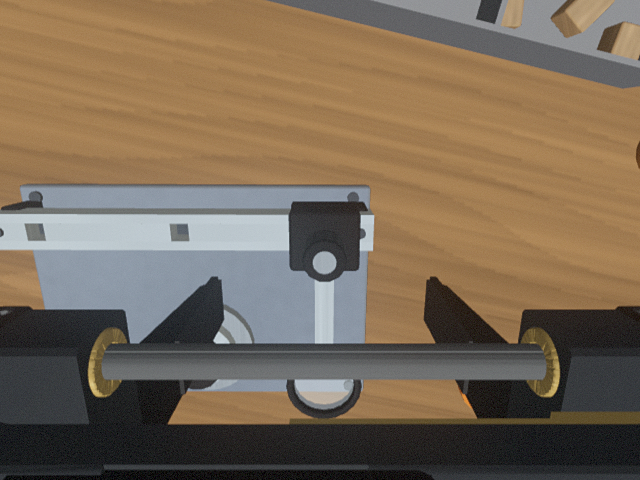

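```bash
python3 -m handwheel '[{"travel":[0.3,1,-35],"roll":0},{"travel":[0.3,1,-60],"roll":0},{"travel":[0.3,1,-74],"roll":0},{"travel":[0.3,1,-79.5],"roll":0},{"travel":[0.3,1,-79.5],"roll":0},{"travel":[0.3,1,-79.5],"roll":0}]'
```

```text
t: 15.1
eef_pos: [654.1, 51.7, 96.5]
tcp_rot: [2.855, 1.569, -0.069]
ft_force: [0.6, -0.2, 0.4]
opening: 1.004
```

```bash
python3 -m handwheel '[{"travel":[0,0,0],"roll":0},{"travel":[0,0,0],"roll":0},{"travel":[0,0,0],"roll":0},{"travel":[0,0,0],"roll":0},{"travel":[0,0,0],"roll":0},{"travel":[0,0,0],"roll":0},{"travel":[0,0,0],"roll":0},{"travel":[0,0,0],"roll":0}]' 1
```

```text
t: 15.9
eef_pos: [653.6, 51.6, 95.3]
tcp_rot: [0.517, 1.571, -2.407]
ft_force: [-1.1, -0.2, -0.6]
opening: 0.384
```

```bash
python3 -m handwheel '[{"travel":[0,0,0],"roll":0},{"travel":[0,0,0],"roll":0},{"travel":[0,0,0],"roll":0},{"travel":[0,0,0],"roll":0}]' 1
```

```text
t: 16.3
eef_pos: [653.7, 51.6, 95.4]
tcp_rot: [1.736, 1.571, -1.188]
ft_force: [-0.0, 0.1, 0.6]
opening: 0.28
```

```bash
python3 -m handwheel '[{"travel":[0,0,4],"roll":0},{"travel":[0,0,9],"roll":0},{"travel":[0,0,14],"roll":0},{"travel":[0,0,14.5],"roll":0},{"travel":[0,0,14.5],"roll":0},{"travel":[0,0,14.5],"roll":0},{"travel":[0,0,14.5],"roll":0}]'
```

```text
t: 17.0
eef_pos: [653.6, 51.5, 109.6]
tcp_rot: [0.118, 1.571, -2.807]
ft_force: [1.9, -0.9, -5.0]
opening: 0.279
```

The pin is clear (spring pulling about 5 N). Slide 110 mm along the rail.

```bash
python3 -m handwheel '[{"travel":[-2,9,0],"roll":0},{"travel":[-5.4,24.4,0],"roll":0},{"travel":[-9.3,42,0],"roll":0},{"travel":[-13,58.6,0],"roll":0},{"travel":[-16.8,76.2,0],"roll":0},{"travel":[-20.5,92.8,0],"roll":0},{"travel":[-22.8,103.5,0],"roll":0},{"travel":[-23.7,107.4,0],"roll":0}]'; python3 -m handwheel '[{"travel":[0,0,0],"roll":0},{"travel":[0,0,0],"roll":0},{"travel":[0,0,0],"roll":0}]';  python3 - <<'E'
from h import *
s=env.state();print(s["eef_pos"],s["ft_force"],s["opening"]); P=optics.camera_params("wrist"); im=optics.read_camera("wrist"); cv2.imwrite("pics/w8.png",im[:,:,::-1])
E
```

```text
t: 17.8
eef_pos: [629.7, 160.6, 109.9]
tcp_rot: [3.118, 1.57, 0.195]
ft_force: [4.6, -1.7, -6.4]
opening: 0.28
t: 18.1
eef_pos: [630.1, 158.7, 109.8]
tcp_rot: [-2.087, 1.57, 1.272]
ft_force: [4.5, 1.8, -6.6]
opening: 0.273
[630.09565092 158.72690714 109.84378584] [ 4.50297712  1.75961054 -6.55897346] 0.2732896897853266
```

View pics/w8.png

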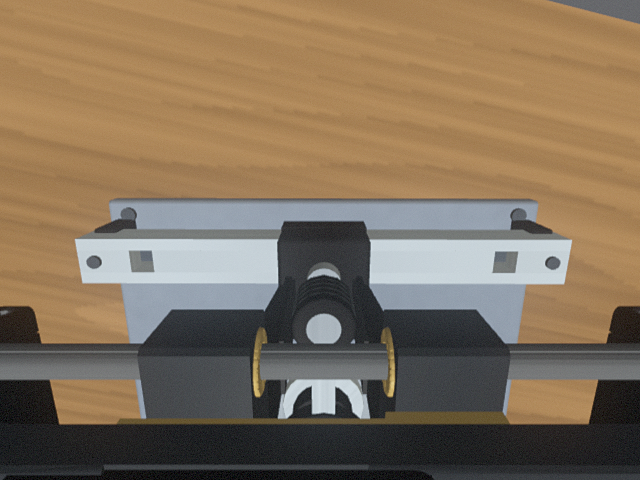

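The slide (edges 279–370) is centred between the outer holes at (142,261) and (505,261). Lower the pin.

```bash
python3 -m handwheel '[{"travel":[0,0,-3],"roll":0},{"travel":[0,0,-6],"roll":0},{"travel":[0,0,-9],"roll":0},{"travel":[0,0,-12],"roll":0},{"travel":[0,0,-14],"roll":0},{"travel":[0,0,-14.5],"roll":0},{"travel":[0,0,-14.5],"roll":0},{"travel":[0,0,-14.5],"roll":0}]'
```

```text
t: 18.95
eef_pos: [630.1, 158.8, 95.5]
tcp_rot: [2.153, 1.57, -0.771]
ft_force: [4.7, -1.1, -3.5]
opening: 0.277
```

```bash
python3 -m handwheel '[{"travel":[0,0,-0.5],"roll":0},{"travel":[0,0,-0.8],"roll":0},{"travel":[0,0,-0.8],"roll":0},{"travel":[0,0,-0.8],"roll":0}]'
python3 - <<'E'
from h import *
s=env.state();print(s["eef_pos"],s["ft_force"],s["opening"],s["qvel"])
for n in("top","side","wrist"):
    im=optics.read_camera(n); cv2.imwrite(f"pics/{n}9.png",im[:,:,::-1])
E
```

```text
t: 19.35
eef_pos: [630.1, 159.0, 95.3]
tcp_rot: [2.901, 1.57, -0.023]
ft_force: [2.1, -1.9, 5.6]
opening: 0.279
[630.14690253 158.96236746  95.27546313] [ 2.12884561 -1.90060869  5.60322829] 0.27890626592226514 [-4.38250896e-04 -1.97664503e-03  4.48611928e-04  5.01240753e-04
  9.01927020e-04 -6.40071832e-05]
```

View pics/top9.png

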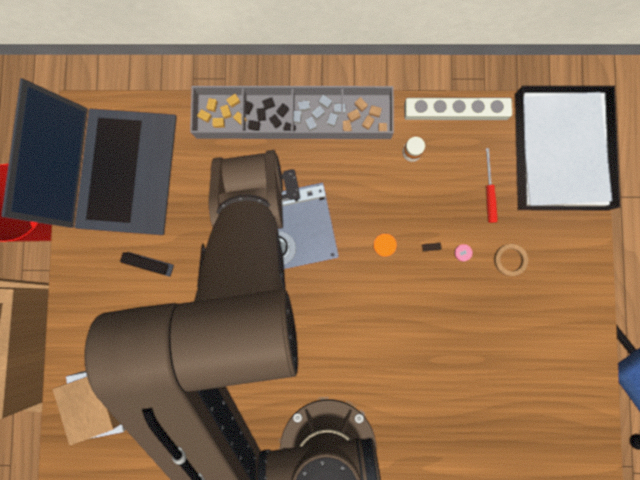

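View pics/wrist9.png

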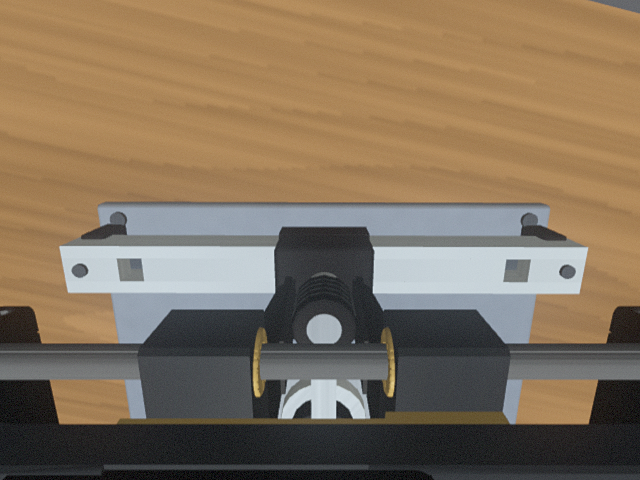

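View pics/side9.png

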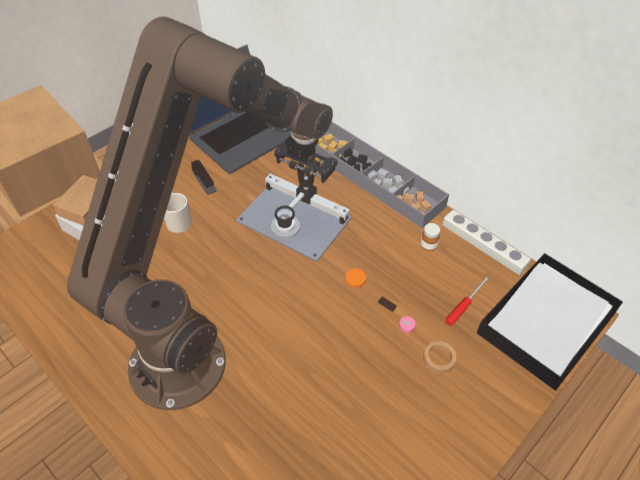

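The pin bottoms out: vertical force flipped from -3.5 to +5.6 N, with the height back at the starting 95.3 mm. The lens stands over the stack at (285,215) in the side view. The bystanders visible in the top and side views are unmoved.

```bash
python3 -m handwheel '[{"travel":[0,0,0],"roll":0},{"travel":[0,0,0],"roll":0}]'; python3 -c "
from cell import job; print(job.job_done())"
```

```text
t: 19.7
eef_pos: [630.2, 159.0, 95.3]
tcp_rot: [2.897, 1.57, -0.028]
ft_force: [2.4, -1.2, 5.0]
opening: 0.282
the job is handed in; nothing more can be done
None
```

I laid the silver spacer on the stage plate and the black specimen on top of it. Then I pulled the knob up about 14 mm, slid the magnifier 110 mm to the middle hole and lowered the pin. I handed the job in at 19.7 s with the knob still gripped; no verdict was reported.

- **Stack:** measured by the wrist camera before the slide, the spacer was within about 1 mm of the stage centre and the specimen within about 1.5 mm of the spacer. The spacer fit in that last picture was poor because the specimen covered part of it; a clean fit before the specimen went on gave about 0.2 mm. After the slide I saw the stack only in the side view, where it looked undisturbed under the lens.
- **Pin and slide:** the vertical force changed from -3.5 N to +5.6 N at the height where I first gripped the knob, so the pin is seated. The slide stood centred between the outer holes to about 1 pixel.
- **Bystanders:** none had moved in the final top and side pictures. The arm hid the mug in the top view, but it looked in place in the side view.
- **Disagreement:** the top and wrist cameras differed by 1–2 mm on the stage and holes, well within tolerance.

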